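# Lay a headstock blank down and push it home against the sanding stop

### The arm

A 7-joint arm with a two-finger parallel gripper is mounted at the origin on the work surface. World frame = base frame: x ahead of the robot, y to its left, z up, the work surface at z = 0. Lengths are in m, angles in rad, forces in N, time in s.
With the tool pointing down it reaches from about 0.425 to 0.95 m from the base axis. Payload 4.7 kg.
Tool frame: the origin (TCP) lies midway between the tips of the shut fingers; the grasp point (between the pads) lies robot.grasp_offset behind it (robot.grasp_offset is the distance from the TCP to the grasp point, in m); z points along the fingers, y is the line along which they close (so a half turn about z gives the same grasp; the last joint's range is limited). The gripper opens to 87 mm and grips with 3 to 60 N. Pads are 19 mm wide; open, the fingers measure 117 mm over their backs; the gripper's body (75 mm by 190 mm) begins 51 mm behind the grasp point.
Start: joints at [1.1, 0.469, -0.049, 1.532, 0.024, 1.141, -0.082], TCP at [0.289, -0.61, 0.223] pointing down, gripper open.
Joint ranges: [-2.59, 2.59], [-0.33, 1.99], [-1.39, 1.29], [0.1, 2.45], [-1.04, 4.18], [0.21, 1.99], [-2.66, 2.66]. Speed limits (rad/s): [2.57, 2.57, 3.14, 3.14, 3.14, 3.14, 3.14].

### API

Orientations are given as a unit quaternion [w, x, y, z].
In Python, from rig import status, optics, ticket, robot gives the robot as it stands.
- The arm moves only by the tool drive_tool, never from a script. Its argument "series" is a list that holds one entry, the list of rows, each a list of 7 numbers: the shift along the tool's x, y, z each as a share of 0.6 m, from -1 to 1, then the turn, a rotation vector about the tool's x, y, z each as a share of 45 degrees, from -1 to 1, then the opening, from 0 (shut) to 1 (fully open). In form: [[[tx, ty, tz, wx, wy, wz, jaw], ...]]. A call has exactly 10 rows; each row is the pose to reach, as a shift and turn from the pose commanded when the call began, along the tool's axes at that moment; what a row does not reach only later rows make up. A row lasts 1/12 s, in which the tool goes at most 41.7 mm and 7.16 degrees, less where a joint would pass 70% of its speed; a pose out of reach is approached as far as the arm can. A call with a number of a shift or a turn outside -1 to 1 is refused whole. A call with a gripper value outside its range is refused whole. The fingers move at their own pace and stop on an object; "grip_force" is the grip in N (left out, the last holds). Time passes only in rows, so rows that repeat a pose let the fingers close, or fill a call up. It gives the time, the measured TCP pose, the force, the opening and the grip force at its end, in the units of the state.
- status.observe(): the state, without advancing time (a new reading comes with each control period).
- optics.snapshot(name): name is "side" or "top"; returns the picture (420x560x3 uint8, blue, green, red); there is no depth.
- optics.camera_params(name): a dict with "K" (3x3 intrinsics, pixels), "R" (3x3) and "t" (3): a world point X has camera coordinates R X + t. Camera axes: x right, y down, z forward; pixel columns grow to the right and rows downward; lengths in m; the calibration is good to about 2 mm. A picture is of the moment at which its call begins. camera_params takes no time and is no camera call.
- ticket.close_job(): hands the job in; it is judged then, once.
The state is a dict: "time_s": time; "joint_pos": joint angles; "qd": joint speeds; "joint_torque": joint torques, N m; "tcp_pos": TCP position; "tcp_rot": TCP orientation; "force": force on the tool from outside, world axes, zero at the start; "wrist_torque": the same for the moment, N m; "finger_gap": opening from 0.0 (shut) to 1.0 (fully open); "gripper_force": force on a finger pad.
Only numpy, scipy, OpenCV 4.12 (cv2) and the standard library are available. Lean on these libraries where they do the work, as an engineer would, in place of code of your own. Each camera call takes 0.05 s, during which the arm holds its last target. There are 200 camera calls.

### The job

The headstock blank was left standing on end on the sanding board while its glue dried. With the fingers only pushing, never picking it up, push it over so that it lies flat on the board with its dark walnut face upward, then slide it along the board until the whole of its leading end sits fully home and flush against the green stop, ready for the sander. Leave the glue bottle, the pencil pot and the cork sanding block where they are, and finish with the hand clear of everything.

Things in the scene. Friction and masses are not known exactly. Their poses are not given: they have to be found in the camera images.
- blank: Loose maple block 80 (x) x 45 (y) x 130 (z) mm, about 0.36 kg, with a 7.5 mm dark walnut cap over its -y face. It starts standing on end, its y axis pointing to the stop within 27 degrees. Origin: centre of the end it stands on (once tipped: the end farther from the stop). Pushed on the walnut face 80 mm or more above the board it tips, not slides; it falls by itself past 19 degrees.
- blank_end (a point): Centre of the blank's other 80 x 45 mm end, 130 mm from its origin along its z: the upper end at the start, the leading end, to be set against the stop, once tipped over. Axes as the blank's.
- blank_mid (a point): Centre of the blank's volume: 65 mm above the board when it stands, 22.5 mm when it lies flat. Lying askew, it may jam on a corner against the stop; pushed sideways on its side face near the rear end it swings square. Axes as the blank's.
- board: Fixed brown wooden sanding board on the bench, 320 (x) x 380 (y) x 12 (z) mm; origin at the centre of its underside (z = 0), z up; its top is at z = 12 mm. Near its +y edge is the green stop. Its place varies by some 10 cm and it may be turned up to 17 degrees.
- stop (a point): Foot of the green stop's working face: middle of its length, at the height of the board's top. The stop is a fixed batten 300 mm long (along the board's x), 25 mm thick, 25 mm high above the board; its flat face looks to the board's -y, 150 mm from the board's centre. Axes as the board's: y points into the stop.
- glue: Bystander: white glue bottle with a blue band and an orange cap, 56 mm across, 150 mm high, standing loose on the bench beside or behind the board. Origin: centre of its underside.
- pot: Bystander: blue pencil pot, 68 mm across, 95 mm high (150 mm with its pencils), standing loose on the bench beside or behind the board. Origin: centre of its underside.
- cork: Bystander: brown cork sanding block with red paper underneath, 60 (x) x 100 (y) x 28 mm high, lying loose on the bench beside the board's +x edge. Origin: centre of its underside.

How it is judged:
By the outcome, as a careful person would: the job done as asked, in the order asked, and still so for the second after the job is handed in, with the robot touching nothing.
It also fails if it takes over 54 s, if anything falls off the work surface, if the arm or the gripper's body presses on something with over 40 N, if the wrist force passes 120 N, or if a joint passes its speed limit or range.

## Working session

There is one attempt and no reset: what is moved stays moved. The work goes in short steps, Python scripts to look and compute and a tool call to move; the robot and the scene stay as the last step left them, time stands still between calls to the robot, and variables do not carry over. Pictures are saved under pics/ and viewed, at most 10 in all, crops included, and the job is handed in when it is done.

Besides the shell and the picture viewer there is one more tool, called after "Call:" by a JSON object that holds its "op" and its "data". drive_tool: Moves the arm, as the interface text tells. Shift numbers are shares of 0.6 m and turn numbers shares of 45 degrees, none past 1 either way. Its arguments: {"type":"object","properties":{"series":{"type":"array"},"grip_force":{"type":"number"}},"required":["series"]}

```bash
mkdir -p pics; ls; python3 - <<'E'
from rig import status, optics, robot
import cv2
for n in("side","top"):
    cv2.imwrite(f"pics/{n}0.png",optics.snapshot(n))
    p=optics.camera_params(n); print(n,p["K"],p["R"],p["t"])
s=status.observe(); print(s["tcp_pos"],s["tcp_rot"],s["time_s"],robot.grasp_offset)
E
```

```text
pics
side [[458.39090963   0.         277.68590472]
 [  0.         458.39090963 208.86122376]
 [  0.           0.           1.        ]] [[-0.69057646 -0.72293902  0.02152518]
 [-0.44231807  0.39859626 -0.80341505]
 [ 0.57224023 -0.5643405  -0.59503018]] [0.49425402 0.32010248 0.73037356]
top [[420.66185414   0.         282.49220559]
 [  0.         420.66185414 211.24380634]
 [  0.           0.           1.        ]] [[-0.02122389 -0.99959602  0.0189035 ]
 [-0.99157454  0.01862934 -0.1281908 ]
 [ 0.12778685 -0.02146494 -0.99156935]] [0.09692476 0.59385962 0.80251977]
[ 0.28839096 -0.60969059  0.22158664] [-8.63479363e-04  9.75693346e-01  2.19138522e-01 -2.39304790e-04] 0.1 0.0187
```

View pics/side0.png

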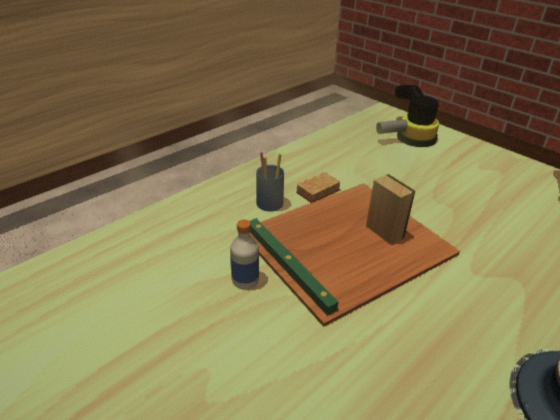

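View pics/top0.png

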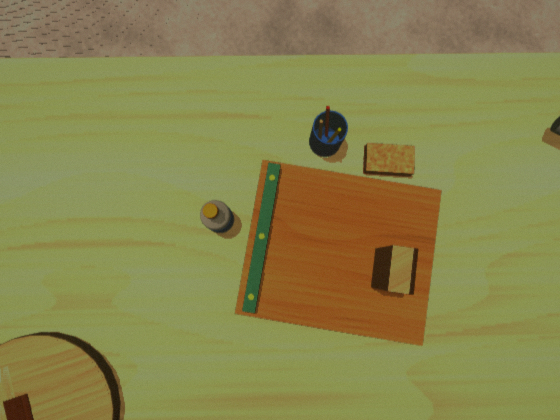

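The side view shows the blank standing near the right of the board (~(390,210)), with the stop on the left (250,225)-(333,303). In the top view the stop runs from (273,165) to (250,312), and the blank's top is around (402,270). I'll enlarge the top view to read the corners.

```bash
python3 - <<'E'
import cv2
i=cv2.imread("pics/top0.png")[150:350,225:450]
cv2.imwrite("pics/top0z.png",cv2.resize(i,None,fx=3,fy=3,interpolation=cv2.INTER_CUBIC))
E
cat > h.py <<'E'
import numpy as np
from rig import optics
def ray(n,uv,z):
    p=optics.camera_params(n);K,R,t=map(np.array,(p["K"],p["R"],p["t"]))
    d=R.T@np.linalg.solve(K,[*uv,1]);c=-R.T@t
    return (c+d*(z-c[2])/d[2])
def proj(n,X):
    p=optics.camera_params(n);x=np.array(p["K"])@(np.array(p["R"])@X+p["t"]);return x[:2]/x[2]
E
```

```text
(no output)
```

View pics/top0z.png

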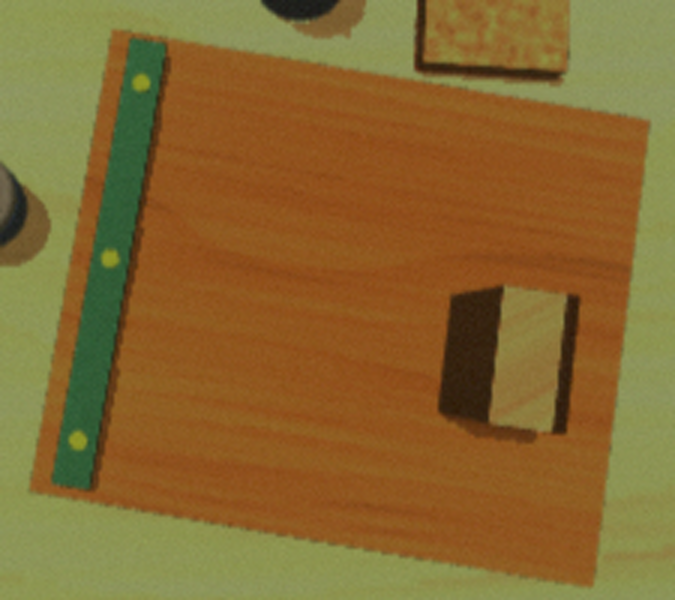

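The enlarged crop shows the board corners at about (111,30), (650,120), (595,586) and (30,491). The blank's top face corners are about (503,287), (580,296), (567,434) and (490,424), with walnut on the right, away from the stop.

```bash
python3 - <<'E'
from h import *
f=lambda u,v,z:ray("top",(225+(u+.5)/3-.5,150+(v+.5)/3-.5),z)
A,B,C,D=[f(*p,.012) for p in((111,30),(650,120),(595,586),(30,491))]
n=np.linalg.norm; print("board",n(A-B),n(B-C),n(C-D),n(D-A),(A+B+C+D)/4)
yb=(A-B+D-C)[:2]; yb/=n(yb); xb=(A-D+B-C)[:2]; xb/=n(xb); print("yb",yb,"xb",xb,"ang",np.degrees(np.arctan2(yb[1],yb[0]))-90, np.degrees(np.arctan2(xb[1],xb[0])))
print("stop",((A+B+C+D)/4)[:2]+.15*yb, [f(*p,.037) for p in ((166,43),(94,488))])
a,b,c,d=[f(*p,.142) for p in((503,287),(580,296),(567,434),(490,424))]
print("blank",n(a-b),n(b-c),n(c-d),n(d-a),(a+b+c+d)/4)
x=(a-d+b-c)[:2];x/=n(x);y=(a-b+d-c)[:2];print("x",x,np.degrees(np.arctan2(x[1],x[0])),np.degrees(np.arctan2(y[1],y[0]))-90)
for p in ((212,211),(330,129)): print(ray("top",p,.14 if p[0]<300 else .095))
from scipy.spatial.transform import Rotation as Ro
from rig import status
q=status.observe()["tcp_rot"];print(Ro.from_quat(np.r_[q[1:],q[0]]).as_matrix().round(3))
E
```

```text
board 0.3800319441729925 0.3179190865198043 0.3797408252833033 0.31784630729861757 [ 0.51698623 -0.03183176  0.012     ]
yb [0.18493627 0.98275052] xb [ 0.9829175  -0.18404669] ang -10.657416537822272 -10.60555769230284
stop [0.54472667 0.11558082] [array([0.69232231, 0.08801607, 0.037     ]), array([0.39951769, 0.14045705, 0.037     ])]
blank 0.044916099820371445 0.0792456176715086 0.0443346520372644 0.07865713725125416 [ 0.47688704 -0.11833711  0.142     ]
x [ 0.98825876 -0.15278951] -8.788617264098622 -8.181393507790006
[0.58518521 0.21023034 0.14      ]
[ 0.74494001 -0.00785771  0.095     ]
[[ 0.904  0.428 -0.001]
 [ 0.428 -0.904  0.002]
 [-0.    -0.002 -1.   ]]
```

Call:
{"op": "drive_tool", "data": {"series": [[[0.556,-0.493,0,0,0,-1,0.5],[0.556,-0.493,0,0,0,-1,0.5],[0.556,-0.493,0,0,0,-1,0.5],[0.556,-0.493,0,0,0,-1,0.5],[0.556,-0.493,0,0,0,-1,0.5],[0.556,-0.493,0,0,0,-1,0.5],[0.556,-0.493,0,0,0,-1,0.5],[0.556,-0.493,0,0,0,-1,0.5],[0.556,-0.493,0,0,0,-1,0.5],[0.556,-0.493,0,0,0,-1,0.5]]]}}

```text
time_s: 0.93
tcp_pos: [0.4523, -0.2251, 0.2224]
tcp_rot: [-0.0, 0.818, 0.576, -0.0]
force: [0.9, -0.0, -0.2]
finger_gap: 0.504
gripper_force: 0.0
```

Call:
{"op": "drive_tool", "data": {"series": [[[0,0,0.05,0,0,-0.247,0.5],[0,0,0.1,0,0,-0.247,0.5],[0,0,0.15,0,0,-0.247,0.5],[0,0,0.192,0,0,-0.247,0.5],[0,0,0.192,0,0,-0.247,0.5],[0,0,0.192,0,0,-0.247,0.5],[0,0,0.192,0,0,-0.247,0.5],[0,0,0.192,0,0,-0.247,0.5],[0,0,0.192,0,0,-0.247,0.5],[0,0,0.192,0,0,-0.247,0.5]]]}}

```text
time_s: 1.77
tcp_pos: [0.4531, -0.2274, 0.1087]
tcp_rot: [0.001, 0.758, 0.652, 0.0]
force: [0.0, -0.0, 0.2]
finger_gap: 0.499
gripper_force: 0.0
```

```bash
cat >> h.py <<'E'
from scipy.spatial.transform import Rotation as Ro
from rig import status
C=np.array([.517,-.0318,.012]);Y=np.array([.1845,.9828,0]);X=np.array([.9828,-.1845,0])
def st():
    s=status.observe();q=np.array(s["tcp_rot"]);R=Ro.from_quat(np.r_[q[1:],q[0]]).as_matrix();p=np.array(s["tcp_pos"])
    print("t",s["time_s"],"tcp",p.round(4),"boardxy",((p-C)@X).round(4),((p-C)@Y).round(4),"toolx ang",np.degrees(np.arctan2(R[1,0],R[0,0])).round(2))
    return p,R
E
python3 - <<'E'
from h import *
import cv2
p,R=st()
w=np.array([.4769,-.1183])-.0225*np.array([.148,.989])
print("walnut in tool",R.T@np.r_[w-p[:2],0])
i=cv2.resize(optics.snapshot("side")[100:330,230:530],None,fx=2,fy=2);cv2.imwrite("pics/s1.png",i)
E
```

```text
t 1.7667 tcp [ 0.4531 -0.2274  0.1087] boardxy -0.0268 -0.204 toolx ang 81.41
walnut in tool [ 8.89361481e-02  7.32204114e-03 -6.90521063e-05]
```

View pics/s1.png

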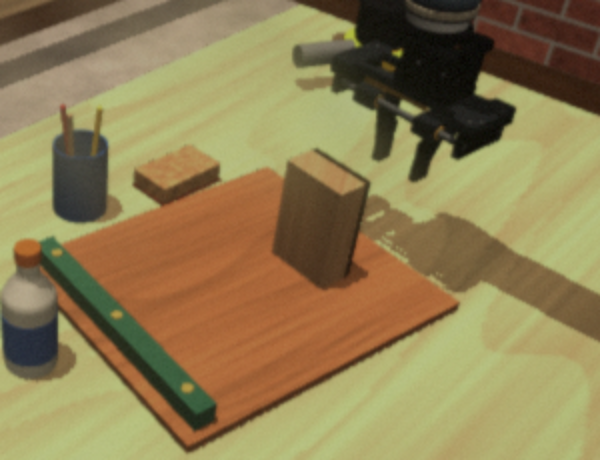

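The side crop shows both fingers (385,130) and (425,165) behind the walnut face, spread along its width. Starting the tipping push.

Call:
{"op": "drive_tool", "data": {"series": [[[0.055,0.012,0,0,0,0,0.5],[0.1,0.012,0,0,0,0,0.5],[0.115,0.012,0,0,0,0,0.5],[0.128,0.012,0,0,0,0,0.5],[0.14,0.012,0,0,0,0,0.5],[0.152,0.012,0,0,0,0,0.5],[0.164,0.012,0,0,0,0,0.5],[0.176,0.012,0,0,0,0,0.5],[0.188,0.012,0,0,0,0,0.5],[0.2,0.012,0,0,0,0,0.5]]]}}

```text
time_s: 2.65
tcp_pos: [0.4772, -0.1088, 0.1072]
tcp_rot: [-0.0, 0.758, 0.652, -0.0]
force: [0.0, 0.8, 0.6]
finger_gap: 0.496
gripper_force: 0.0
```

```bash
python3 - <<'E'
from h import *
import cv2
st()
i=cv2.resize(optics.snapshot("side")[100:330,230:530],None,fx=2,fy=2);cv2.imwrite("pics/s2.png",i)
E
```

```text
t 2.65 tcp [ 0.4772 -0.1088  0.1072] boardxy -0.0249 -0.083 toolx ang 81.41
```

View pics/s2.png

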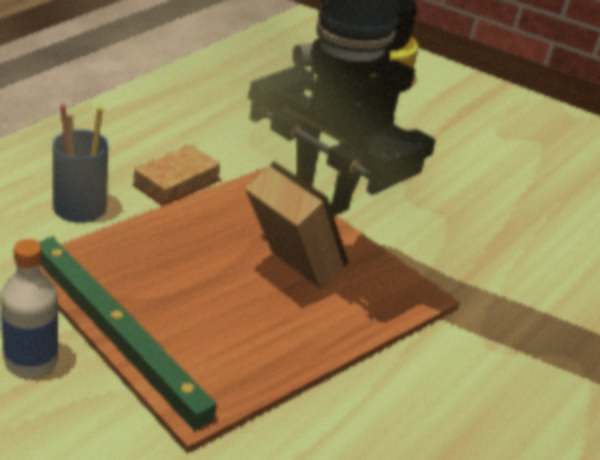

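The crop shows the blank tilted about 25° with its top edge at (300,195), leading toward the stop. I'll follow through a little, then back off.

Call:
{"op": "drive_tool", "data": {"series": [[[0.01,0,0,0,0,0,0.5],[0.02,0,0,0,0,0,0.5],[0.02,0,0,0,0,0,0.5],[0.02,0,0,0,0,0,0.5],[0.0,0,0,0,0,0,0.5],[-0.04,0,0,0,0,0,0.5],[-0.08,0,0,0,0,0.045,0.5],[-0.1,0,0,0,0,0.045,0.5],[-0.1,0,0,0,0,0.045,0.5],[-0.1,0,0,0,0,0.045,0.5]]]}}

```text
time_s: 3.53
tcp_pos: [0.4681, -0.1692, 0.1073]
tcp_rot: [-0.0, 0.77, 0.638, 0.0]
force: [0.5, 1.3, -0.4]
finger_gap: 0.495
gripper_force: 0.0
```

```bash
python3 - <<'E'
from h import *
import cv2
st()
cv2.imwrite("pics/side3.png",optics.snapshot("side"))
t=optics.snapshot("top");cv2.imwrite("pics/top3.png",t)
cv2.imwrite("pics/top3z.png",cv2.resize(t[150:350,225:450],None,fx=3,fy=3,interpolation=cv2.INTER_CUBIC))
E
```

```text
t 3.5333 tcp [ 0.4681 -0.1692  0.1073] boardxy -0.0227 -0.144 toolx ang 79.29
```

View pics/top3z.png

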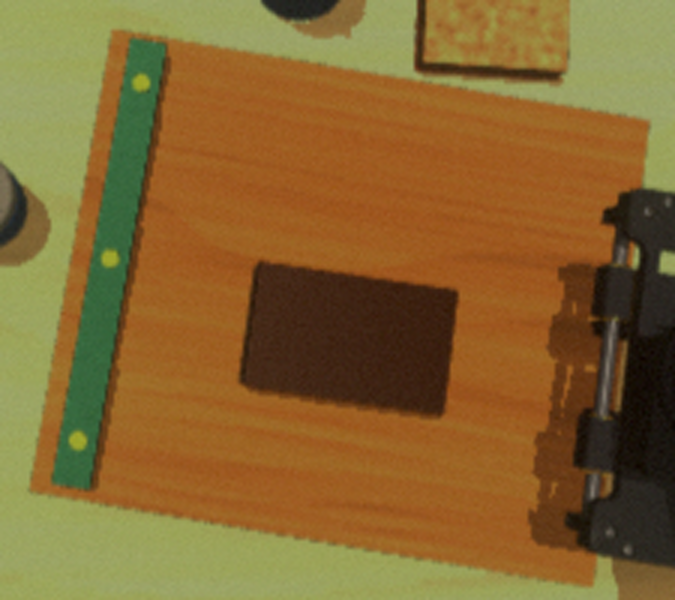

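The blank now lies flat with the walnut face up. Its corners are about (260,262), (458,290), (442,415) and (240,383), and the gripper is clear behind it at the right.

```bash
python3 - <<'E'
from h import *
f=lambda u,v,z:ray("top",(225+(u+.5)/3-.5,150+(v+.5)/3-.5),z)
for p in((260,262),(458,290),(442,415),(240,383)):
    a=f(*p,.057)-C; print((a@X).round(4),(a@Y).round(4))
E
```

```text
0.0129 0.066
0.0161 -0.0631
-0.0644 -0.0637
-0.0655 0.0666
```

Call:
{"op": "drive_tool", "data": {"series": [[[0,0,0.04,0,0,0,0.5],[0,0,0.08,0,0,0,0.5],[0,0,0.115,0,0,0,0.5],[0,0,0.128,0,0,0,0.5],[0.03,0,0.128,0,0,0,0.5],[0.06,0,0.128,0,0,0,0.5],[0.085,0,0.128,0,0,0,0.5],[0.1,0,0.128,0,0,0,0.5],[0.11,0,0.128,0,0,0,0.5],[0.12,0,0.128,0,0,0,0.5]]]}}

```text
time_s: 4.47
tcp_pos: [0.4816, -0.0979, 0.031]
tcp_rot: [0.0, 0.769, 0.639, -0.0]
force: [-1.6, -4.0, 3.1]
finger_gap: 0.502
gripper_force: 1.9
```

Call:
{"op": "drive_tool", "data": {"series": [[[0.012,0,0,0,0,0,0.5],[0.024,0,0,0,0,0,0.5],[0.036,0,0,0,0,0,0.5],[0.048,0,0,0,0,0,0.5],[0.06,0,0,0,0,0,0.5],[0.07,0,0,0,0,0,0.5],[0.08,0,0,0,0,0,0.5],[0.09,0,0,0,0,0,0.5],[0.1,0,0,0,0,0,0.5],[0.108,0,0,0,0,0,0.5]]]}}

```text
time_s: 5.3
tcp_pos: [0.4935, -0.0335, 0.0305]
tcp_rot: [-0.0, 0.769, 0.639, -0.0]
force: [-0.5, -3.5, 3.6]
finger_gap: 0.498
gripper_force: 2.0
```

```bash
python3 - <<'E'
from h import *
st(); print(status.observe()["force"])
E
```

```text
t 5.3 tcp [ 0.4935 -0.0335  0.0305] boardxy -0.0228 -0.006 toolx ang 79.43
[-0.49705552 -3.54910585  3.59315447]
```

Call:
{"op": "drive_tool", "data": {"series": [[[0.005,0,0,0,0,0,0.5],[0.01,0,0,0,0,0,0.5],[0.014,0,0,0,0,0,0.5],[0.017,0,0,0,0,0,0.5],[0.02,0,0,0,0,0,0.5],[0.022,0,0,0,0,0,0.5],[0.024,0,0,0,0,0,0.5],[0.026,0,0,0,0,0,0.5],[0.027,0,0,0,0,0,0.5],[0.028,0,0,0,0,0,0.5]]]}}

```text
time_s: 6.13
tcp_pos: [0.4966, -0.0176, 0.0305]
tcp_rot: [-0.0, 0.769, 0.639, 0.0]
force: [-1.2, -3.0, 0.4]
finger_gap: 0.498
gripper_force: 1.7
```

Call:
{"op": "drive_tool", "data": {"series": [[[0.001,0,0,0,0,0,0.5],[0.001,0,0,0,0,0,0.5],[0.002,0,0,0,0,0,0.5],[0.002,0,0,0,0,0,0.5],[0.003,0,0,0,0,0,0.5],[0.003,0,0,0,0,0,0.5],[0.003,0,0,0,0,0,0.5],[0.003,0,0,0,0,0,0.5],[0.003,0,0,0,0,0,0.5],[0.003,0,0,0,0,0,0.5]]]}}

```text
time_s: 6.97
tcp_pos: [0.4968, -0.0162, 0.0305]
tcp_rot: [0.0, 0.769, 0.639, -0.0]
force: [-1.5, -3.7, 0.5]
finger_gap: 0.503
gripper_force: 1.9
```

No stop contact yet, so I'll keep going in small steps.

Call:
{"op": "drive_tool", "data": {"series": [[[0.001,0,0,0,0,0,0.5],[0.002,0,0,0,0,0,0.5],[0.002,0,0,0,0,0,0.5],[0.003,0,0,0,0,0,0.5],[0.004,0,0,0,0,0,0.5],[0.004,0,0,0,0,0,0.5],[0.005,0,0,0,0,0,0.5],[0.005,0,0,0,0,0,0.5],[0.005,0,0,0,0,0,0.5],[0.005,0,0,0,0,0,0.5]]]}}

```text
time_s: 7.8
tcp_pos: [0.4967, -0.016, 0.0305]
tcp_rot: [0.001, 0.77, 0.638, -0.002]
force: [-3.2, -10.1, 4.0]
finger_gap: 0.499
gripper_force: 5.0
```

The force has risen and the tool has stalled, so the blank is on the stop. One more press to seat it.

Call:
{"op": "drive_tool", "data": {"series": [[[0.002,0,0,0,0,0,0.5],[0.004,0,0,0,0,0,0.5],[0.005,0,0,0,0,0,0.5],[0.006,0,0,0,0,0,0.5],[0.007,0,0,0,0,0,0.5],[0.007,0,0,0,0,0,0.5],[0.007,0,0,0,0,0,0.5],[0.007,0,0,0,0,0,0.5],[0.007,0,0,0,0,0,0.5],[0.007,0,0,0,0,0,0.5]]]}}

```text
time_s: 8.63
tcp_pos: [0.4964, -0.016, 0.0305]
tcp_rot: [0.002, 0.771, 0.637, -0.005]
force: [-4.1, -18.0, 6.5]
finger_gap: 0.502
gripper_force: 9.1
```

```bash
python3 - <<'E'
from h import *
import cv2
st()
t=optics.snapshot("top");s=optics.snapshot("side")
a=cv2.resize(t[190:330,225:400],(800,640))[:600];cv2.imwrite("pics/top5.png",cv2.resize(t[200:320,235:395],(800,600),interpolation=cv2.INTER_CUBIC))
cv2.imwrite("pics/side5.png",cv2.resize(s[190:340,220:420],(800,600),interpolation=cv2.INTER_CUBIC))
E
```

```text
t 8.6333 tcp [ 0.4964 -0.016   0.0305] boardxy -0.0232 0.0118 toolx ang 79.17
```

View pics/top5.png

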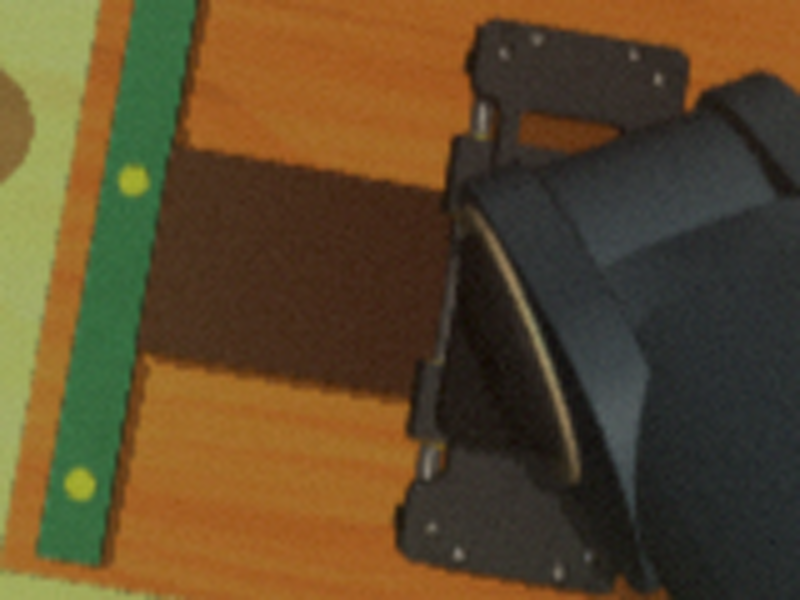

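View pics/side5.png

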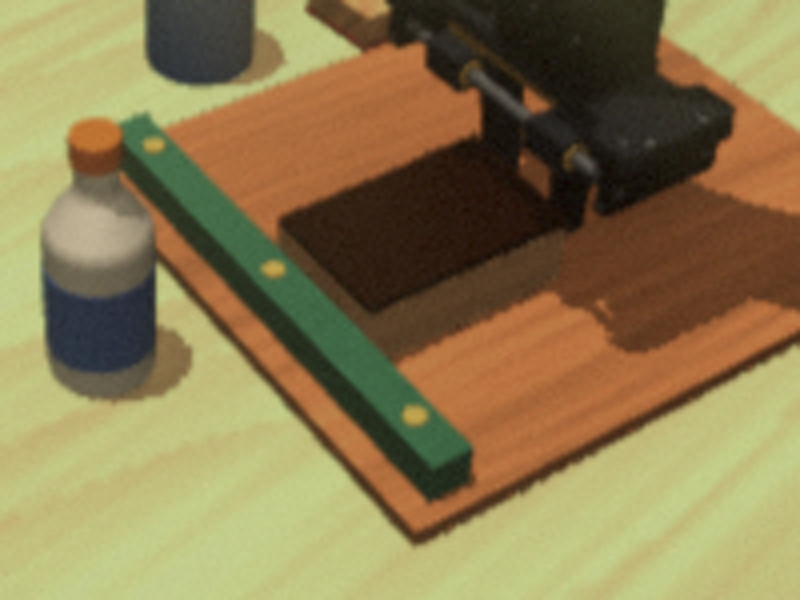

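Both views show the leading end flush along the stop (top view (175,150) to (143,355)) with no visible gap. Next I'll retreat straight back and then up.

Call:
{"op": "drive_tool", "data": {"series": [[[-0.01,0,0,0,0,0,0.5],[-0.02,0,0,0,0,0,0.5],[-0.04,0,0,0,0,0,0.5],[-0.08,0,0,0,0,0,0.5],[-0.12,0,0,0,0,0,0.5],[-0.15,0,-0.05,0,0,0,0.5],[-0.2,0,-0.11,0,0,0,0.5],[-0.25,0,-0.17,0,0,0,0.5],[-0.3,0,-0.22,0,0,0,0.5],[-0.34,0,-0.25,0,0,0,0.5]]]}}

```text
time_s: 9.57
tcp_pos: [0.4612, -0.2096, 0.1828]
tcp_rot: [0.001, 0.769, 0.64, 0.001]
force: [0.9, -0.3, -1.1]
finger_gap: 0.501
gripper_force: 0.0
```

Call:
{"op": "drive_tool", "data": {"series": [[[-0.04,0,-0.03,0,0,0,0.5],[-0.08,0,-0.06,0,0,0,0.5],[-0.08,0,-0.06,0,0,0,0.5],[-0.08,0,-0.06,0,0,0,0.5],[-0.08,0,-0.06,0,0,0,0.5],[-0.08,0,-0.06,0,0,0,0.5],[-0.08,0,-0.06,0,0,0,0.5],[-0.08,0,-0.06,0,0,0,0.5],[-0.08,0,-0.06,0,0,0,0.5],[-0.08,0,-0.06,0,0,0,0.5]]]}}

```text
time_s: 10.4
tcp_pos: [0.452, -0.2561, 0.2163]
tcp_rot: [-0.0, 0.769, 0.639, -0.0]
force: [0.2, 0.0, -0.2]
finger_gap: 0.499
gripper_force: 0.0
```

```bash
python3 - <<'E'
from h import *
import cv2
st()
t=optics.snapshot("top");s=optics.snapshot("side")
a=cv2.resize(t[100:320,195:445],(500,440),interpolation=cv2.INTER_CUBIC);b=cv2.resize(s[215:285,260:330],(300,300),interpolation=cv2.INTER_CUBIC)
o=np.zeros((440,800,3),np.uint8);o[:,:500]=a;o[:300,500:]=b;cv2.imwrite("pics/fin.png",o)
cv2.imwrite("pics/topfin.png",t)
E
```

```text
t 10.4 tcp [ 0.452  -0.2561  0.2163] boardxy -0.0225 -0.2325 toolx ang 79.45
```

View pics/fin.png

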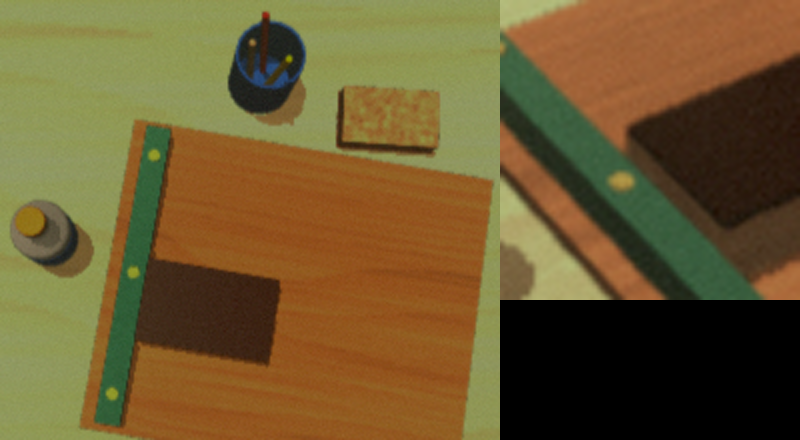

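The final view shows the blank flat, walnut up and flush against the stop (end edge (149,260) to (136,342)). The bystanders haven't moved and the hand is clear.

```bash
python3 -c "
from rig import ticket; print(ticket.close_job())"
```

```text
the job is handed in; nothing more can be done
None
```

The blank was tipped over and now lies flat with its walnut face up, slid home and flush against the green stop; the glue bottle, pencil pot and cork block are where they were, the hand is clear, and the job was handed in at about 10.5 s.

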